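# Put the work light's battery on charge

### The arm

A 6-joint arm with a two-finger parallel gripper is mounted at the origin on a cart in front of the work surface, level with it; the furniture and walls round the work are solid. World frame = base frame: x ahead of the robot, y to its left, z up, the work surface at z = 0. Lengths are in mm, angles in rad, forces in N, time in s.
With the tool pointing down it reaches from about 425 to 925 mm from the base axis. Payload 12.5 kg.
Tool frame: the origin (TCP) lies at the very end of the fingers, on their centre line; the grasp point (between the pads) lies behind it (bot.grip_point_offset is the z of the grasp point in the tool frame, in mm); z points along the fingers, y is the line along which they close (so a half turn about z gives the same grasp; the last joint's range is limited). The gripper opens to 85 mm and grips with 20 to 120 N. Pads are 22 mm wide; open, the fingers measure 114 mm over their backs; the gripper's body (76 mm by 85 mm) begins 54 mm behind the grasp point. The pads swing forward as they close: fully open they stand 13 mm farther back than shut.
Start: joints at [-1.392, 0.491, 1.559, -0, 1.092, -0.106], TCP at [175.626, -599.834, 231.327] pointing down, gripper open.
Joint ranges: [-3.1, 3.1], [-0.84, 2.19], [0.05, 2.79], [-1.13, 4.28], [0.06, 2.93], [-2.69, 2.69]. Speed limits (rad/s): [2.22, 2.22, 2.79, 3.14, 3.14, 3.14].

### API

Orientations are given as a rotation vector (axis times angle).
In Python, from workcell import bot, vision, ticket gives the robot as it stands.
- The arm moves only by the shell command python3 -m handwheel 'ROWS' [FORCE]. ROWS is JSON, a list of rows, each a list of 7 numbers: the gripper command: -1 is fully open, 1 is shut, values between are in proportion, then the shift along the tool's x, y, z as a fraction of full scale, then the turn, a rotation vector about the tool's x, y, z as a fraction of full scale. A call has 1 to 5 rows; each row shifts and turns the commanded pose from where the row before left it, along the tool's axes as they then stand; what a row does not reach is not made up. Full scale, the value 1, is 50 mm for a shift and 0.08 rad for a turn. A row lasts 1/8 s, in which the tool goes at most 62.5 mm and 10.7 degrees, less where a joint would pass 70% of its speed; a pose out of reach is approached as far as the arm can. A call with a number of a shift or a turn outside -1 to 1 is refused whole. A call with a gripper value outside its range is refused whole. The fingers move at their own pace and stop on an object; FORCE is the grip in N (left out, the last holds). Time passes only in rows, so rows that do not move let the fingers close. It gives the time, the measured TCP pose, the force, the opening and the grip force at its end, in the units of the state.
- bot.read_state(): the state, without advancing time (a new reading comes with each control period).
- vision.capture(name): name is "scene" or "top" or "wrist"; returns the picture (384x512x3 uint8, red, green, blue); there is no depth.
- vision.camera_model(name): a dict with "fx", "fy", "cx", "cy" (pixels), "k1" (the pictures are not rectified: a ray, as slopes to the right and down, at radius r is drawn at 1 + k1 r^2 times it, then the intrinsics apply), "world_to_cam" (4x4, takes a point from world to camera coordinates). Camera axes: x right, y down, z forward; pixel columns grow to the right and rows downward; lengths in mm; the calibration is good to about 2 mm. A picture is of the moment at which its call begins: read the wrist's pose just before it. camera_model takes no time and is no camera call; for the wrist camera it gives the pose at the moment of the call.
- ticket.hand_in(): hands the job in; it is judged then, once.
Trained networks look in the newest picture that a camera, given by its name, has taken for a name from the list of things; names that differ only in an ending like _2 or _b are one class to them, and where a whole thing is asked for, a point or a joint stands for the part that bears it (a point fixed in the world has none). Each returns a list of dicts, best first, with "p" (0 to 1); they miss things now and then, are a little off and sometimes report something else, mostly with a low value. They report only what shows in the picture. A call takes as long as a camera call. They do not tell look-alikes from the thing itself.
- vision.search_frame(camera, name): "xy" ([column, row] in pixels, amid what is visible of it).
- vision.cut_out(camera, name): "region" (384x512 bool, what is visible of it) and "xy" ([column, row] in pixels, amid what is visible of it).
- vision.place_of(camera, name): "xy" ([column, row] in pixels: a listed point, or the origin of a listed thing).
The state is a dict: "time": time; "joint_positions": joint angles; "qvel": joint speeds; "tau": joint torques, N m; "tool_pos": TCP position; "ee_rot": TCP orientation; "force": force on the tool from outside, world axes, zero at the start; "moment": the same for the moment, N m; "gripper_width": opening from 0.0 (shut) to 1.0 (fully open); "grip_force": force on a finger pad.
Only numpy, scipy, OpenCV 4.12 (cv2) and the standard library are available. Lean on these libraries where they do the work, as an engineer would, in place of code of your own. Each camera call takes 0.05 s, during which the arm holds its last target. There are 200 camera calls.

### The job

The stall's cordless work light has run flat: put its battery pack on charge. Pinch the pack's sprung tab in towards the fixed finger grip and, keeping it pinched, swing that end of the pack up out of the bay, draw the tongue at the other end out from under its lip, then lay the pack flat in the charger's pocket without dropping it, and let go. Do not lift, tip or shove the light, and leave the bolt tin, the pliers and the tape measure where they are.

Things in the scene. Friction and masses are not known exactly. Their poses are not given: they have to be found in the camera images.
- lamp: Grey box-shaped cordless work light, loose, 2.2 kg, 146 x 120 mm, 160 mm wide over the knobs of its tube stand; the rim of its top is 84 mm above the table. Origin: on the table under its middle; z up; its LED face is its -x face, towards the robot. The battery bay is open on top.
- lamp_bay (a point): Centre of the bay's floor, axes as the lamp's; the bay is 34 mm deep. At the -x end (x = -53.5 mm) the wall's top 5.5 mm is the lip under which the tab's hook catches. At the +x end another lip (edge x = +53.5 mm, underside z = 28.5 mm, top z = 34 mm) overhangs the tongue by 6.5 mm: it stops a straight lift, so turn the pack about it, then draw it towards -x.
- pack: Black battery pack, 100 x 60 x 34 mm, 0.24 to 0.4 kg. Origin: centre of its underside; z up, x towards its tongue (40 mm wide, x = 50 to 60, z = 20 to 27 mm). At the start it lies latched in the bay, within its play of point lamp_bay, axes alike, flush with the rim; centred it has 1 mm play to +x, 3.5 to -x, 2 sideways. Turned up by 0.33 rad about the +x lip, its tab end is clear of the bay.
- pack_grip (a point): Middle of the pack's fixed finger grip (pack frame x = -9, y = 0, z = 45 mm): an upright grey plate 40 mm wide across y and 6 mm thick (x = -12 to -6 mm), standing 22 mm above the pack's top, up to z = 56 mm. Beyond it (x > -6 mm) the top is free for a finger. Tab and grip pinched with 30 N carry the pack.
- tab (a joint): Sprung snap tab at the pack's -x end: an upright grey lever, hinged on the pack about y at x = -47, z = 3 mm, reaching z = 55 mm. Value in rad: 0 = out, latched; 0.30 = fully in; from 0.22 its hook is free if the pack lies centred in the bay. Pressing takes 2 N at first, about 9 N fully in; it springs back. The hook (z = 20 to 27 mm) stands 7.5 mm past the pack's end.
- tab_pad (a point): Middle of the tab's outer face, where to press it towards +x (moves with the tab; pack frame x = -50.5, z = 46 mm when out); pad 30 mm wide. Over the outsides, pad and fixed grip measure 45 mm, about 31 mm with the tab fully in. Only the tab should give: fingers closing on the middle of the unpressed width drag the pack 3.5 mm to -x, where the hook may still catch.
- pack_tab_end (a point): Point on the pack's top edge at its tab end (pack frame x = -50, y = 0, z = 34 mm).
- pack_tongue (a point): Tip of the pack's tongue, upper edge (pack frame x = 60, y = 0, z = 27 mm).
- charger_pocket (a point): Centre of the pocket's floor, z up, x along the pocket. The charger is a low grey dock, black-floored, fixed to the table, 148 x 84 mm. The pocket is 108 x 68 mm, its floor 14 mm above the table, its rims 10 mm above the floor: 4 mm play round the pack; tongue and hook pass above the rims. The pack may lie either way round.
- bolt_tin: Bystander: open grey tin, 60 mm wide, 45 mm high; origin under its middle.
- pliers_red: Bystander: pliers with red handles, 170 mm long along y, 14 mm high; origin under the middle.
- tape_measure: Bystander: yellow tape measure, 66 x 76 x 34 mm, behind the light; origin under the middle.
Things that resemble listed ones, but are neither listed nor needed, are in the scene too. Of the things that look like the pack, the larger one is meant.

How it is judged:
By the outcome, as a careful person would: the job done as asked, in the order asked, and still so for the second after the job is handed in, with the robot touching nothing.
It also fails if it takes over 38 s, if anything falls off the work surface, if the arm or the gripper's body presses on something with over 40 N, if the wrist force passes 120 N, or if a joint passes its speed limit or range.

## Working session

There is one attempt and no reset: what is moved stays moved. The work goes in short steps, Python scripts to look and compute and a shell command to move; the robot and the scene stay as the last step left them, time stands still between calls to the robot, and variables do not carry over. Pictures are saved under pics/ and viewed, at most 12 in all, crops included, and the job is handed in when it is done.

```bash
ls; mkdir -p pics
python3 - <<'E'
from workcell import bot, vision
import cv2, numpy as np
s=bot.read_state(); print({k:np.round(v,3).tolist() for k,v in s.items()}, bot.grip_point_offset)
ims=[]
for c in("scene","top"):
    im=vision.capture(c); cv2.imwrite(f"pics/{c}0.png",im[...,::-1]); 
    m=vision.camera_model(c); print(c,{k:np.round(v,4).tolist() for k,v in m.items()})
    for n in("lamp","lamp_bay","pack","pack_grip","tab_pad","pack_tab_end","pack_tongue","charger_pocket","bolt_tin","pliers_red","tape_measure"):
        print(n,[(np.round(d["xy"]).tolist(),round(d["p"],2)) for d in vision.place_of(c,n)][:4])
E
```

```text
pics
{'time': 0.0, 'joint_positions': [-1.392, 0.492, 1.559, -0.0, 1.092, -0.106], 'qvel': [-0.0, -0.001, -0.0, -0.0, -0.0, -0.001], 'tau': [0.002, -61.844, -26.159, -0.0, 0.004, -0.0], 'tool_pos': [175.591, -599.577, 230.7], 'ee_rot': [-3.109, -0.446, 0.0], 'force': [-0.161, -0.428, 0.377], 'moment': [0.004, 0.032, -0.005], 'grip_force': 0.0, 'gripper_width': 1.001} -18.700000000000003
scene {'fx': 443.8755, 'fy': 443.8755, 'cx': 253.559, 'cy': 193.5151, 'k1': -0.0201, 'world_to_cam': [[-0.764, -0.645, -0.0188, 315.815], [-0.4587, 0.5634, -0.6872, 423.6327], [0.4538, -0.5164, -0.7262, 1129.8818], [0.0, 0.0, 0.0, 1.0]]}
lamp [([195.0, 260.0], 0.96)]
lamp_bay [([193.0, 253.0], 0.74)]
pack [([191.0, 251.0], 0.6), ([277.0, 251.0], 0.56)]
pack_grip [([196.0, 245.0], 0.89), ([273.0, 245.0], 0.61), ([248.0, 280.0], 0.49)]
tab_pad [([209.0, 246.0], 0.46)]
pack_tab_end [([208.0, 249.0], 0.92), ([270.0, 252.0], 0.65)]
pack_tongue [([288.0, 240.0], 0.73), ([171.0, 242.0], 0.68), ([164.0, 222.0], 0.18)]
charger_pocket [([300.0, 212.0], 0.69)]
bolt_tin [([248.0, 279.0], 0.75), ([193.0, 255.0], 0.23)]
pliers_red [([208.0, 247.0], 0.31), ([193.0, 243.0], 0.24)]
tape_measure [([164.0, 221.0], 0.8)]
top {'fx': 447.7407, 'fy': 447.7407, 'cx': 258.8435, 'cy': 188.6229, 'k1': -0.0657, 'world_to_cam': [[-0.0114, -0.9999, -0.0053, -167.3106], [-0.9864, 0.0121, -0.1636, 590.3979], [0.1637, 0.0034, -0.9865, 1340.5681], [0.0, 0.0, 0.0, 1.0]]}
lamp [([177.0, 196.0], 0.8)]
lamp_bay [([178.0, 194.0], 0.96)]
pack [([179.0, 196.0], 0.7)]
pack_grip [([235.0, 242.0], 0.73), ([172.0, 193.0], 0.58), ([175.0, 207.0], 0.48)]
tab_pad [([176.0, 208.0], 0.37)]
pack_tab_end [([178.0, 207.0], 0.83), ([226.0, 243.0], 0.68), ([169.0, 176.0], 0.47)]
pack_tongue [([166.0, 174.0], 0.93), ([255.0, 243.0], 0.73)]
charger_pocket [([287.0, 240.0], 0.58)]
bolt_tin []
pliers_red [([364.0, 243.0], 0.85)]
tape_measure [([196.0, 137.0], 0.78), ([176.0, 208.0], 0.71)]
```

```bash
cat > h.py <<'E'
import numpy as np, cv2
from workcell import bot, vision
def ray(m,xy):
    k=m["k1"]; d=np.array([(xy[0]-m["cx"])/m["fx"],(xy[1]-m["cy"])/m["fy"]])
    u=d.copy()
    for _ in range(20): u=d/(1+k*(u@u))
    W=np.array(m["world_to_cam"]); R=W[:3,:3]
    return -R.T@W[:3,3], R.T@np.r_[u,1]
def at_z(m,xy,z):
    o,v=ray(m,xy); return o+v*(z-o[2])/v[2]
def px(m,P):
    W=np.array(m["world_to_cam"]); c=W[:3,:3]@P+W[:3,3]; u=c[:2]/c[2]; u=u*(1+m["k1"]*(u@u))
    return np.array([u[0]*m["fx"]+m["cx"],u[1]*m["fy"]+m["cy"]])
E
python3 - <<'E'
from h import *
a=cv2.imread("pics/scene0.png")[150:330,100:400]; cv2.imwrite("pics/a.png",cv2.resize(a,None,fx=2.6,fy=2.6,interpolation=cv2.INTER_CUBIC))
a=cv2.imread("pics/top0.png")[100:300,120:390]; cv2.imwrite("pics/b.png",cv2.resize(a,None,fx=2.9,fy=2.9,interpolation=cv2.INTER_CUBIC))
t=vision.camera_model("top"); s=vision.camera_model("scene")
for n,xt,xs,z in [("bay",(178,194),(193,253),50),("grip",(172,193),(196,245),95),("tabend",(178,207),(208,249),84),("tongue",(166,174),(171,242),77),("tin",(235,242),(248,279),45),("pack2",(240,243),(277,251),20),("pocket",(287,240),(300,212),14),("pliers",(364,243),(300,212),7),("tape",(196,137),(164,221),0)]:
    print(n,at_z(t,xt,z).round(),at_z(s,xs,z).round())
E
```

```text
bay [574.  77.  50.] [573.  87.  50.]
grip [570.  86.  95.] [559.  81.  95.]
tabend [529.  70.  84.] [529.  64.  84.]
tongue [633. 110.  77.] [635. 112.  77.]
tin [ 425. -100.   45.] [391.  49.  45.]
pack2 [ 423. -114.   20.] [399. -94.  20.]
pocket [ 430. -260.   14.] [ 440. -269.   14.]
pliers [ 418. -503.    7.] [ 443. -274.    7.]
tape [771.  30.   0.] [770.  35.   0.]
```

View pics/a.png

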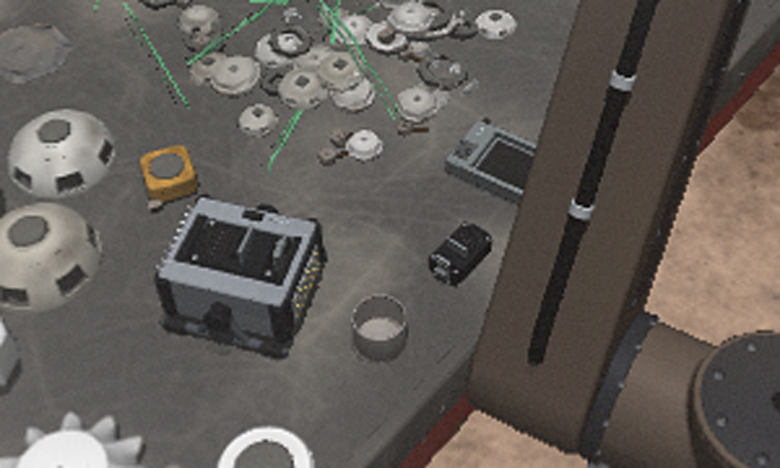

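View pics/b.png

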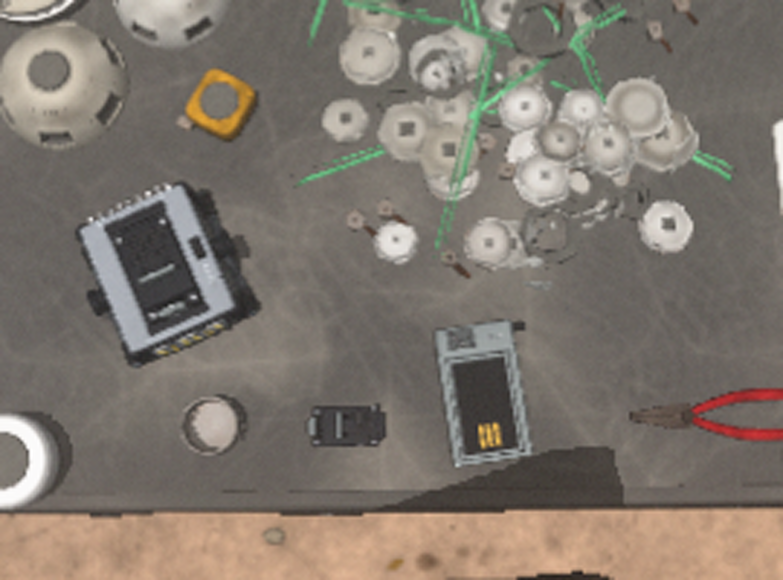

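Candidates for the pack: the one in the lamp's bay, top (174,195) / scene (193,248), and the smaller one beside the tin, top (240,247) / scene (277,248). The larger one, in the lamp, is meant. The charger is at top (289,239), tin (193,246), pliers (364,243) and tape (196,137). I'll move via the charger and look with the wrist camera.

```bash
cat >> h.py <<'E'
from scipy.spatial.transform import Rotation as Ro
def pose(): s=bot.read_state(); return np.array(s["tool_pos"],float),Ro.from_rotvec(s["ee_rot"])
def goal(yaw,tilt=0):  # tool y along heading yaw, tool down, then tilted about heading's y
    c,s=np.cos(yaw),np.sin(yaw); x=np.array([-s,c,0]); y=np.array([c,s,0])
    return Ro.from_rotvec(tilt*x)*Ro.from_matrix(np.c_[x,y,[0,0,-1]])
def plan(p,R,legs,d=2):  # legs: (pos, Rot, n rows); prints rows shift/turn in fractions
    i=0
    for P,G,n in legs:
        P=np.array(P,float)
        for k in range(n):
            f=1/(n-k)
            a=np.round(R.inv().apply((P-p)*f)/50,d); w=np.round((R.inv()*G).as_rotvec()*f/.08,d)
            p=p+R.apply(a*50); R=R*Ro.from_rotvec(w*.08); i+=1
            print(i,[*(a+0).tolist(),*(w+0).tolist()], "!" if max(abs(a).max(),abs(w).max())>1 else "", *(["  ->",p.round(1)] if k==n-1 else []))
    return p,R
E
python3 - <<'E'
from h import *
p,R=pose()
plan(p,R,[([440,-310,235],goal(-.45),10),([557,78,215],goal(.4),13)])
E
```

```text
1 [0.67, -0.41, -0.01, 0.0, 0.0, -1.05] !
2 [0.7, -0.35, -0.01, 0.0, 0.0, -1.04] !
3 [0.73, -0.29, -0.01, 0.0, 0.0, -1.05] !
4 [0.75, -0.23, -0.01, 0.0, 0.0, -1.04] !
5 [0.77, -0.16, -0.01, 0.0, 0.0, -1.05] !
6 [0.78, -0.1, 0.0, 0.0, 0.0, -1.04] !
7 [0.78, -0.04, -0.01, 0.0, 0.0, -1.05] !
8 [0.78, 0.03, 0.0, 0.0, 0.0, -1.04] !
9 [0.78, 0.1, -0.01, 0.0, 0.0, -1.05] !
10 [0.77, 0.16, 0.0, 0.0, 0.0, -1.04] !   -> [ 440.  -310.   234.8]
11 [0.62, -0.1, 0.03, 0.0, 0.0, -0.82] 
12 [0.62, -0.06, 0.03, 0.0, 0.0, -0.82] 
13 [0.62, -0.02, 0.03, 0.0, 0.0, -0.82] 
14 [0.62, 0.03, 0.03, 0.0, 0.0, -0.82] 
15 [0.62, 0.07, 0.03, 0.0, 0.0, -0.82] 
16 [0.61, 0.11, 0.03, 0.0, 0.0, -0.82] 
17 [0.61, 0.15, 0.03, 0.0, 0.0, -0.82] 
18 [0.6, 0.18, 0.03, 0.0, 0.0, -0.81] 
19 [0.58, 0.22, 0.03, 0.0, 0.0, -0.82] 
20 [0.57, 0.26, 0.03, 0.0, 0.0, -0.81] 
21 [0.55, 0.3, 0.03, 0.0, 0.0, -0.82] 
22 [0.52, 0.33, 0.03, 0.0, 0.0, -0.81] 
23 [0.51, 0.37, 0.04, 0.0, 0.0, -0.82]    -> [557.   78.2 214.8]
```

```bash
python3 -m handwheel '[[-1,0.67,-0.41,0,0,0,-1],[-1,0.7,-0.35,0,0,0,-1],[-1,0.73,-0.29,0,0,0,-1],[-1,0.75,-0.23,0,0,0,-1],[-1,0.77,-0.16,0,0,0,-1]]'
python3 -m handwheel '[[-1,0.78,-0.1,0,0,0,-1],[-1,0.78,-0.04,0,0,0,-1],[-1,0.78,0.03,0,0,0,-1],[-1,0.78,0.1,0,0,0,-1],[-1,0.77,0.16,0,0,0,-1]]'
python3 - <<'E'
from h import *
m=vision.camera_model("wrist"); im=vision.capture("wrist"); cv2.imwrite("pics/w1.png",im[...,::-1])
print(bot.read_state()["joint_positions"])
W=m["world_to_cam"]; print(np.round(W,3),m["fx"],m["cx"],m["cy"],m["k1"])
for d in vision.place_of("wrist","charger_pocket"): print(d["xy"],d["p"],at_z(m,d["xy"],14).round(1))
p,R=pose()
plan(p,R,[([557,78,215],goal(.4),14)])
E
```

```text
time: 1.82
tool_pos: [309.8, -455.0, 231.4]
ee_rot: [2.958, 1.058, 0.0]
force: [-0.3, -0.6, -0.1]
gripper_width: 0.996
grip_force: 0.0
time: 2.45
tool_pos: [445.5, -313.5, 231.4]
ee_rot: [2.688, 1.625, 0.0]
force: [-0.2, -0.3, -0.9]
gripper_width: 1.005
grip_force: 0.0
[-7.28622843e-01  3.77202256e-01  1.75588690e+00  1.23252987e-03
  1.00809412e+00 -2.51269698e-01]
[[ 8.85000e-01 -4.66000e-01  2.00000e-03 -5.41046e+02]
 [-4.44000e-01 -8.42000e-01  3.07000e-01 -1.06226e+02]
 [-1.41000e-01 -2.72000e-01 -9.52000e-01  3.57957e+02]
 [ 0.00000e+00  0.00000e+00  0.00000e+00  1.00000e+00]] 314.28881644960535 252.09352759041332 191.56682556734646 -0.04598100690583325
[219.5, 124.6] 0.91 [ 433.2 -259.5   14. ]
1 [0.57, -0.12, 0.02, 0.0, 0.0, -0.79] 
2 [0.57, -0.08, 0.02, 0.0, 0.0, -0.79] 
3 [0.58, -0.05, 0.02, 0.0, 0.0, -0.79] 
4 [0.58, -0.01, 0.02, 0.0, 0.0, -0.79] 
5 [0.58, 0.03, 0.02, 0.0, 0.0, -0.79] 
6 [0.58, 0.06, 0.03, 0.0, 0.0, -0.78] 
7 [0.57, 0.1, 0.02, 0.0, 0.0, -0.79] 
8 [0.56, 0.14, 0.03, 0.0, 0.0, -0.78] 
9 [0.55, 0.17, 0.02, 0.0, 0.0, -0.79] 
10 [0.54, 0.21, 0.03, 0.0, 0.0, -0.78] 
11 [0.53, 0.24, 0.02, 0.0, 0.0, -0.79] 
12 [0.51, 0.27, 0.03, 0.0, 0.0, -0.78] 
13 [0.49, 0.3, 0.02, 0.0, 0.0, -0.79] 
14 [0.48, 0.33, 0.03, 0.01, 0.0, -0.78]    -> [556.8  78.  215. ]
```

View pics/w1.png

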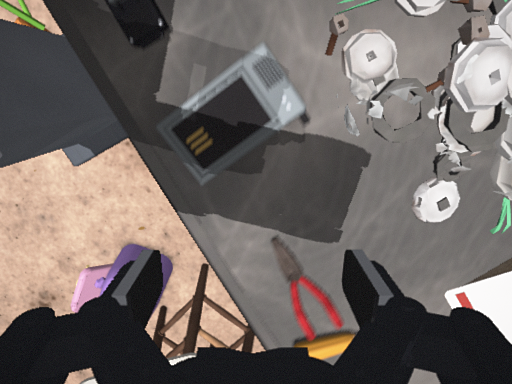

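The wrist picture shows the charger with its black pocket floor centred near (220,125); its LED/contacts end is at (285,75). Pliers are at (295,290). Going on to the light.

```bash
python3 -m handwheel '[[-1,0.57,-0.12,0.02,0,0,-0.8],[-1,0.57,-0.08,0.02,0,0,-0.8],[-1,0.58,-0.05,0.02,0,0,-0.8],[-1,0.58,-0.01,0.02,0,0,-0.8],[-1,0.58,0.03,0.02,0,0,-0.8]]'
python3 -m handwheel '[[-1,0.58,0.06,0.02,0,0,-0.8],[-1,0.57,0.1,0.02,0,0,-0.8],[-1,0.56,0.14,0.02,0,0,-0.8],[-1,0.55,0.17,0.02,0,0,-0.8],[-1,0.54,0.21,0.02,0,0,-0.8]]'
python3 -m handwheel '[[-1,0.4,0.24,0.02,0,0,-0.8],[-1,0.3,0.27,0.02,0,0,-0.8],[-1,0.2,0.3,0.02,0,0,-0.8],[-1,0,0.33,0,0,0,-0.5],[-1,0,0,0,0,0,0]]'
python3 - <<'E'
from h import *
m=vision.camera_model("wrist"); im=vision.capture("wrist"); cv2.imwrite("pics/w2.png",cv2.resize(im[...,::-1],None,fx=1.5,fy=1.5))
np.save("w2.npy",np.array(m["world_to_cam"]))
print(bot.read_state()["joint_positions"])
for n,z in [("lamp_bay",50),("pack",50),("pack_grip",95),("tab_pad",96),("pack_tab_end",84),("pack_tongue",77)]:
  for d in vision.place_of("wrist",n)[:2]: print(n,np.round(d["xy"],1),round(d["p"],2),at_z(m,d["xy"],z).round(1))
E
```

```text
time: 3.18
tool_pos: [484.5, -174.6, 226.4]
ee_rot: [2.397, 2.03, -0.0]
force: [0.3, -0.5, -0.1]
gripper_width: 1.0
grip_force: 0.0
time: 3.8
tool_pos: [524.2, -35.4, 221.3]
ee_rot: [2.043, 2.387, -0.0]
force: [-0.0, 0.4, -0.3]
gripper_width: 0.999
grip_force: 0.0
time: 4.42
tool_pos: [570.7, 22.9, 217.9]
ee_rot: [1.753, 2.607, -0.0]
force: [-1.0, 0.5, -0.2]
gripper_width: 1.0
grip_force: 0.0
[-7.58613174e-02  4.27961295e-01  1.71098894e+00 -2.37439602e-04
  1.00322830e+00 -4.61787718e-01]
lamp_bay [350.8 116.7] 0.45 [639.5 109.6  50. ]
lamp_bay [400.3 214. ] 0.27 [736.7  39.2  50. ]
pack [ 88.6 213.2] 0.92 [425.5 -86.3  50. ]
pack [272.4 121. ] 0.9 [570.6  76.8  50. ]
pack_grip [218.8 124. ] 0.71 [525.9  60.5  95. ]
pack_grip [271.4 123.2] 0.67 [566.3  77.6  95. ]
tab_pad [221.7 124.1] 0.84 [528.2  61.4  96. ]
tab_pad [ 92.5 197.9] 0.69 [442.7 -43.3  96. ]
pack_tab_end [ 88.2 192.4] 0.8 [433.1 -45.8  84. ]
pack_tab_end [225.7 123.7] 0.7 [530.7  61.5  84. ]
pack_tongue [ 80.1 249.1] 0.75 [ 436.1 -113.1   77. ]
pack_tongue [348.5 118.3] 0.65 [629.7 106.3  77. ]
```

View pics/w2.png

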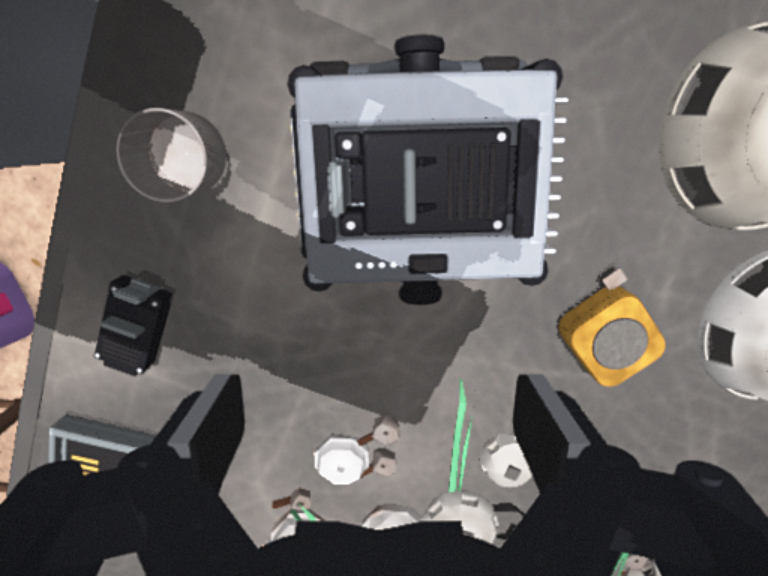

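The wrist picture (x1.5) shows the light with the pack in it. The tab is at zoomed (335,187) and the grip plate at (410,186); the pack spans x 336–512. The smaller look-alike is at (133,322) and the tape at (612,335). Next I'll fit the pose and check it in an overlay crop.

Run:
```python
from h import *
from scipy.optimize import least_squares
m=vision.camera_model("wrist"); im=cv2.imread("pics/w2.png")
def P(q,l): c,s=np.cos(q[2]),np.sin(q[2]); return np.array([q[0]+c*l[0]-s*l[1],q[1]+s*l[0]+c*l[1],l[2]])
rim=[((-73,60,84),(296,72)),((73,60,84),(558,70)),((73,-60,84),(545,280)),((-73,-60,84),(308,284))]
pk=[((-12,20,106),(404,148)),((-6,20,106),(415,148)),((-12,-20,106),(404,222)),((-6,-20,106),(415,222)),((50,30,84),(513,122)),((50,-30,84),(511,236))]
for n,F in(("rim",rim),("pack",pk)):
    f=lambda q:np.concatenate([px(m,P(q,a))-np.array(b)/1.5 for a,b in F])
    r=least_squares(f,[575,80,.4],x_scale=[1,1,.01]); print(n,r.x.round(3),r.fun.round(1))
q=r.x
def line(pts,col):
    a=np.array([px(m,P(q,l))*1.5+.25 for l in pts]); a=((a-[260,40])*2.5*8).astype(int); cv2.polylines(o,[a],False,col,1,cv2.LINE_AA,3)
o=cv2.resize(im[40:270,260:570],None,fx=2.5,fy=2.5,interpolation=cv2.INTER_CUBIC)
R=lambda x0,x1,y,z:[(x0,-y,z),(x1,-y,z),(x1,y,z),(x0,y,z),(x0,-y,z)]
line(R(-50,50,30,84),(0,255,0)); line(R(-12,-6,20,106),(0,0,255)); line(R(-52,-47,15,105),(255,0,255)); line(R(-73,73,60,84),(0,255,255))
cv2.imwrite("pics/c.png",o)
```

```text
rim [5.76633e+02 8.19700e+01 4.03000e-01] [-1.3  1.   2.4 -0.4 -0.9 -0.3 -0.3 -0.2]
pack [5.74557e+02 8.15590e+01 4.13000e-01] [ 0.3 -0.4  0.6 -0.6  0.9  1.   0.9  0.8 -0.4  2.3 -2.6 -3.5]
```

View pics/c.png

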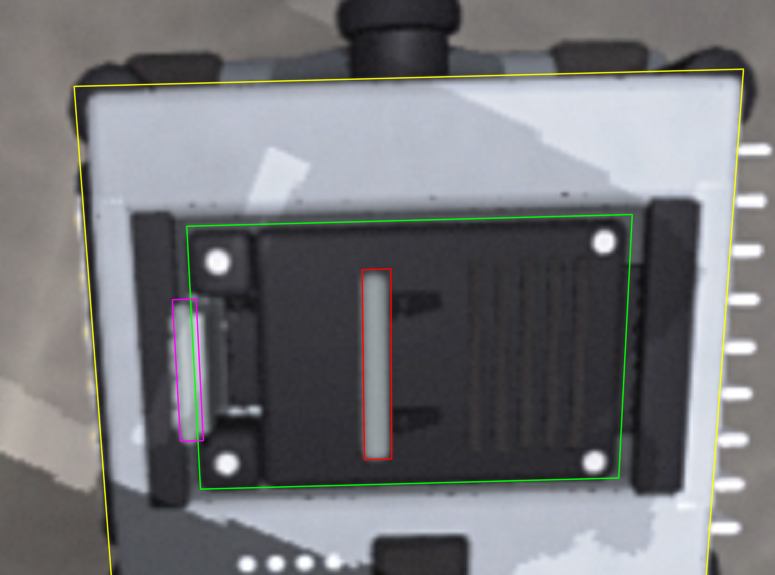

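The overlay matches pack, grip plate, tab and rim, so it is the larger pack, in the lamp: (575, 81.6), yaw 0.41. Now planning the approach.

Run:
```python
from h import *
p,R=pose(); print(p,R.as_rotvec())
plan(p,R,[([548.4,70.1,150],goal(.408),3),([548.4,70.1,100],goal(.408),2)],3)
```

```text
[569.67589449  22.55387687 218.42361727] [ 1.75473676e+00  2.60564766e+00 -2.28928294e-05]
1 [0.347, -0.012, 0.456, 0.0, 0.001, -0.094] 
2 [0.347, -0.01, 0.456, 0.001, 0.0, -0.094] 
3 [0.348, -0.007, 0.456, 0.0, 0.001, -0.094]    -> [548.4  70.1 150. ]
4 [0.0, 0.0, 0.5, 0.0, 0.0, 0.0] 
5 [-0.001, 0.0, 0.5, 0.0, 0.0, 0.0]    -> [548.4  70.1 100. ]
```

```bash
python3 -m handwheel '[[-0.3,0.35,-0.01,0.46,0,0,-0.09],[-0.3,0.35,-0.01,0.46,0,0,-0.09],[-0.3,0.35,-0.01,0.46,0,0,-0.1],[-0.3,0,0,0.7,0,0,0],[-0.3,0,0,0,0,0,0]]' 30
python3 - <<'E'
from h import *
m=vision.camera_model("wrist"); im=vision.capture("wrist"); cv2.imwrite("pics/w3.png",cv2.resize(im[...,::-1],None,fx=1.5,fy=1.5))
p,R=pose(); print(p,R.as_rotvec(),bot.read_state()["gripper_width"]*85)
plan(p,R,[([548.4,70.1,85],goal(.408),2)],3)
E
```

```text
time: 5.4
tool_pos: [547.3, 70.7, 112.8]
ee_rot: [-1.723, -2.623, 0.004]
force: [0.2, -0.2, 0.8]
gripper_width: 0.652
grip_force: 0.0
[548.18149687  70.5885013  114.2021508 ] [-1.72437075e+00 -2.62461879e+00  1.52157974e-03] 54.954467051155895
1 [-0.005, 0.0, 0.292, -0.009, -0.003, 0.001] 
2 [-0.006, 0.001, 0.292, -0.009, -0.003, 0.002]    -> [548.4  70.1  85. ]
```

View pics/w3.png

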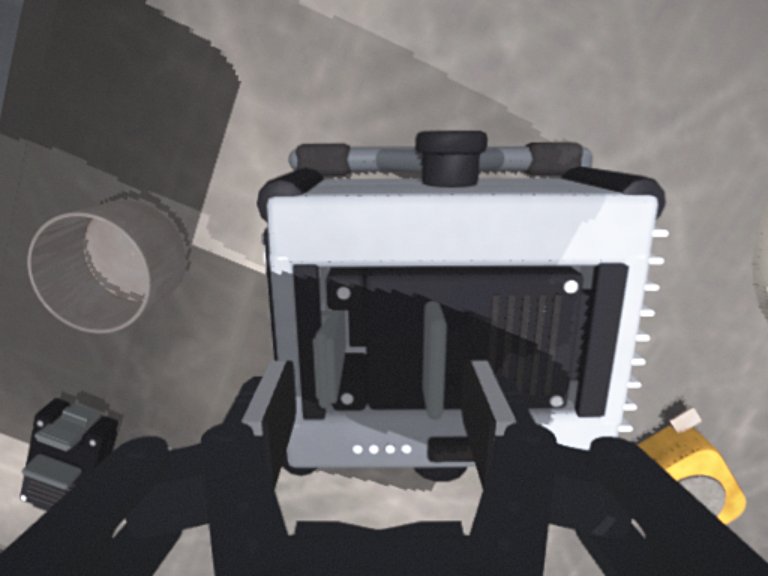

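The wrist picture shows the open fingers straddling tab (325,355) and grip plate (435,360), with about equal clearance on both sides. Descending.

```bash
python3 -m handwheel '[[-0.3,-0.01,0,0.3,0,0,0],[-0.3,0,0,0.28,0,0,0],[-0.3,0,0,0,0,0,0]]' 30
python3 - <<'E'
from h import *
s=bot.read_state();p,R=pose(); print(p,s["force"],s["moment"])
d=p[:2]-[575,81.6]; c,q=np.cos(.408),np.sin(.408); print("pack frame",d@[c,q],d@[-q,c])
E
```

```text
time: 5.82
tool_pos: [548.2, 70.1, 84.3]
ee_rot: [-1.724, -2.624, 0.002]
force: [-0.2, 0.0, 0.3]
gripper_width: 0.647
grip_force: 0.0
[548.17999318  70.12666999  84.34476773] [-0.21420838  0.00316146  0.33389467] [ 0.01743483 -0.00530301 -0.02150999]
pack frame -29.17084129852679 0.10993360855739631
```

```bash
python3 -m handwheel '[[-0.08,0,0.02,0,0,0,0],[0.06,0,0.05,0,0,0,0],[0.06,0,0,0,0,0,0]]' 30
python3 -m handwheel '[[0.18,0,0.05,0,0,0,0],[0.18,0,0,0,0,0,0]]' 30
```

```text
time: 6.2
tool_pos: [552.3, 71.8, 85.9]
ee_rot: [1.724, 2.625, 0.001]
force: [0.5, 1.1, 6.5]
gripper_width: 0.474
grip_force: 4.2
time: 6.45
tool_pos: [554.3, 72.6, 85.8]
ee_rot: [1.724, 2.625, 0.0]
force: [-0.3, -0.2, 7.1]
gripper_width: 0.411
grip_force: 8.2
```

```bash
python3 -m handwheel '[[0.18,0,0,-0.04,0,0,0],[0.18,0,0,0,0,0,0]]' 40
python3 -m handwheel '[[0.4,0,0.03,0,0,0,0],[0.4,0,0,0,0,0,0]]' 40
python3 - <<'E'
from h import *
p,R=pose()
d=p[:2]-[575,81.6]; c,q=np.cos(.408),np.sin(.408); print("pack frame",d@[c,q],d@[-q,c],bot.read_state()["gripper_width"]*85)
E
```

```text
time: 6.7
tool_pos: [553.8, 72.6, 87.0]
ee_rot: [-1.724, -2.625, 0.001]
force: [1.0, 0.4, -2.5]
gripper_width: 0.411
grip_force: 9.4
time: 6.95
tool_pos: [555.5, 73.3, 87.1]
ee_rot: [-1.725, -2.626, 0.0]
force: [-0.3, 0.8, -3.0]
gripper_width: 0.368
grip_force: 41.1
pack frame -21.163284899893334 0.0996317820805146 31.292724042023796
```

Pinched: 41 N at 31.3 mm width (tab fully in), pack centred within 0.4 mm. Next I'll work out the swing about the +x lip.

Run:
```python
from h import *
p,R=pose(); yaw=.408; u=np.array([np.cos(yaw),np.sin(yaw),0]); ax=np.array([-u[1],u[0],0])
piv=p+u*(21.3+53.5); piv[2]=78.5; print(p,piv)
legs=[]
for k in range(1,6):
    t=.072*k; Q=Ro.from_rotvec(t*ax); f=min(k/3,1)
    P=piv+Q.apply(p-piv)+f*(1.1*u+[0,0,.5]); legs.append((P,Q*R,1))
p2,R2=plan(p,R,legs,3)
e=Q.apply(-u)
plan(p2,R2,[(p2+14*e,R2,2),(p2+14*e+[0,0,70],R2,3)],3)
```

```text
[555.53434647  73.29440628  87.09101492] [624.19447873 102.9731232   78.5       ]
1 [0.0, 0.024, -0.111, 0.9, 0.0, 0.0]    -> [556.6  73.8  92.6]
2 [0.0, 0.023, -0.111, 0.9, 0.001, 0.0]    -> [558.1  74.4  98.1]
3 [0.0, 0.023, -0.111, 0.9, 0.0, 0.0]    -> [559.8  75.2 103.4]
4 [0.0, 0.016, -0.107, 0.9, 0.001, 0.0]    -> [561.6  75.9 108.5]
5 [0.0, 0.016, -0.107, 0.9, 0.0, 0.0]    -> [563.7  76.8 113.4]
1 [0.0, -0.14, 0.0, 0.0, 0.0, 0.0] 
2 [0.0, -0.14, 0.0, 0.0, 0.0, 0.0]    -> [551.7  71.6 118.3]
3 [0.0, -0.164, -0.437, 0.0, 0.0, 0.0] 
4 [0.0, -0.165, -0.437, 0.0, 0.0, 0.0] 
5 [0.0, -0.164, -0.436, 0.0, 0.0, 0.0]    -> [551.7  71.6 188.3]
```

```bash
python3 -m handwheel '[[0.6,0,0.024,-0.11,0.9,0,0],[0.6,0,0.023,-0.11,0.9,0,0]]' 45; python3 -c "
from workcell import bot;print(bot.read_state()['moment'])"
```

```text
time: 7.2
tool_pos: [557.9, 74.2, 98.4]
ee_rot: [-1.678, -2.554, 0.187]
force: [-0.1, -0.5, -2.2]
gripper_width: 0.364
grip_force: 43.9
[ 0.05752679 -0.06773594  0.05727616]
```

```bash
python3 -m handwheel '[[0.6,0,0.023,-0.11,0.9,0,0],[0.6,0,0.016,-0.107,0.9,0,0],[0.6,0,0.016,-0.107,0.9,0,0],[0.6,0,0,0,0,0,0]]' 45
python3 - <<'E'
from h import *
print(bot.read_state()["moment"])
im=vision.capture("wrist"); a=np.hstack([im]); b=vision.capture("scene")[190:320,130:300]
o=np.zeros((384,512+288,3),np.uint8); o[:,:512]=im; b=cv2.resize(b,(288,220)); o[:220,512:]=b
cv2.imwrite("pics/d.png",o[...,::-1])
E
```

```text
time: 7.7
tool_pos: [563.9, 77.0, 112.9]
ee_rot: [-1.598, -2.434, 0.443]
force: [-0.2, 0.0, -2.2]
gripper_width: 0.363
grip_force: 44.4
[ 0.11839155 -0.24604197  0.00516117]
```

View pics/d.png

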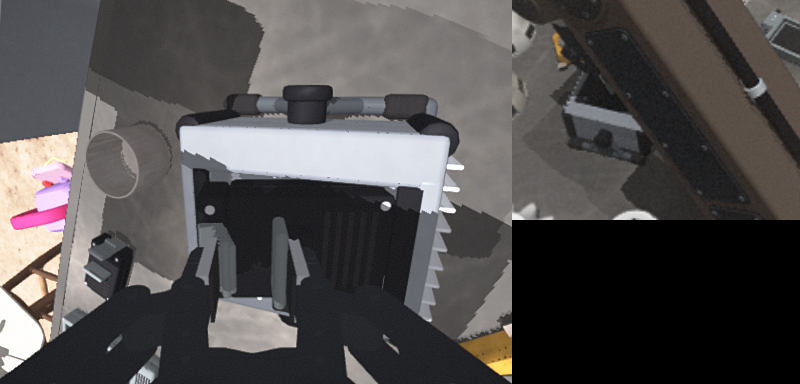

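The wrist picture shows the pack turning up with the gripper: its screws are at (210,210) and (386,206), the tab end has risen out of the bay, and the light hasn't moved. Forces are low, so I'll draw the tongue out.

```bash
python3 -m handwheel '[[0.6,0,-0.14,0,0,0,0],[0.6,0,-0.14,0,0,0,0],[0.6,0,-0.06,0,0,0,0]]' 45; python3 -m handwheel '[[0.6,0,-0.16,-0.43,0,0,0],[0.6,0,-0.16,-0.43,0,0,0],[0.6,0,-0.16,-0.43,0,0,0]]'
python3 - <<'E'
from h import *
t=vision.camera_model("top"); vision.capture("top")
for n in("charger_pocket",):
  for d in vision.place_of("top",n): print(d["xy"],d["p"],at_z(t,d["xy"],14).round(1))
vision.capture("wrist"); m=vision.camera_model("wrist")
for d in vision.place_of("wrist","lamp_bay")[:2]: print("bay",d["p"],at_z(m,d["xy"],50).round(1))
# pocket floor from the earlier wrist view w1 and from top
im=cv2.imread("pics/w1.png"); a=cv2.resize(im[30:200,150:320],None,fx=3.4,fy=3.4,interpolation=cv2.INTER_CUBIC)
b=cv2.imread("pics/top0.png")[205:265,262:312]; b=cv2.resize(b,(200,240),interpolation=cv2.INTER_CUBIC)
o=np.zeros((578,778,3),np.uint8); o[:578,:578]=a; o[:240,578:]=b; cv2.imwrite("pics/e.png",o)
E
```

```text
time: 8.18
tool_pos: [548.5, 70.2, 119.9]
ee_rot: [-1.599, -2.433, 0.442]
force: [0.1, 0.1, -2.7]
gripper_width: 0.354
grip_force: 44.5
time: 8.55
tool_pos: [549.1, 70.5, 189.1]
ee_rot: [-1.599, -2.433, 0.443]
force: [-0.7, 0.8, -2.9]
gripper_width: 0.363
grip_force: 44.5
[288.7, 238.1] 0.65 [ 436.2 -265.6   14. ]
bay 0.73 [434.8  53.   50. ]
```

View pics/e.png

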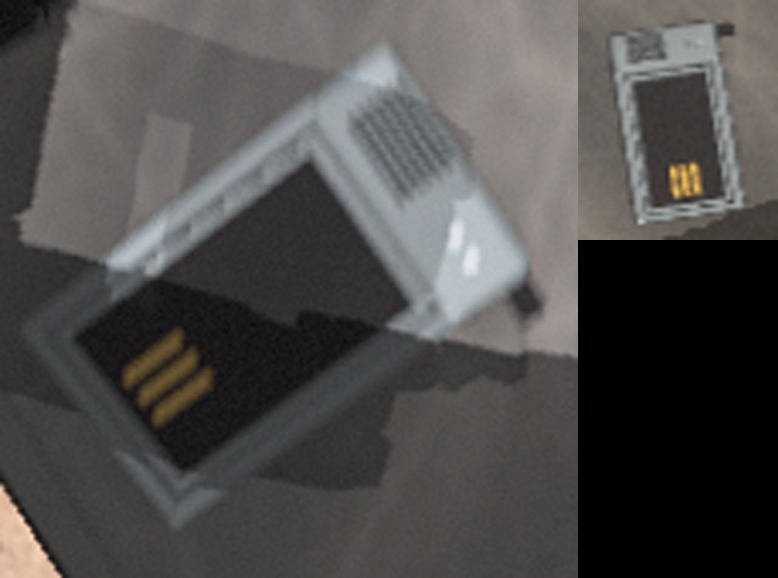

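The pocket crops show the black floor's corners at left (75,338), (312,160), (412,308), (185,470) and right (632,85), (706,72), (725,196), (648,210). Fitting these now.

Run:
```python
from h import *
from scipy.optimize import least_squares
m=dict(vision.camera_model("wrist")); t=vision.camera_model("top")
m["world_to_cam"]=np.array([[.885,-.466,.002,-541.046],[-.444,-.842,.307,-106.226],[-.141,-.272,-.952,357.957],[0,0,0,1]])
print("cam",-m["world_to_cam"][:3,:3].T@m["world_to_cam"][:3,3])
def P(q,l,z): c,s=np.cos(q[2]),np.sin(q[2]); return np.array([q[0]+c*l[0]-s*l[1],q[1]+s*l[0]+c*l[1],z])
L=[(-54,34),(54,34),(54,-34),(-54,-34)]
w=[(150+a/3.4,30+b/3.4) for a,b in[(75,338),(312,160),(412,308),(185,470)]]
T=[(262+(a-578)/4,205+b/4) for a,b in[(648-8-8,85),(706,72),(725,196),(648,210)]]
T=[T[3],T[0],T[1],T[2]]; T=[T[0],T[1],T[2],T[3]]
O=[(150+a/3.4,30+b/3.4) for a,b in[(22,330),(385,40),(530,260),(180,527)]]
for n,c,F,L2,z in(("wrist",m,w,L,14),("top",t,T,L,14),("outer",m,O,[(-74,42),(74,42),(74,-42),(-74,-42)],24)):
    print(n,[at_z(c,b,z)[:2].round(1).tolist() for b in F])
    f=lambda q:np.concatenate([px(c,P(q,a,z))-b for a,b in zip(L2,F)])
    r=least_squares(f,[433,-260,.1],x_scale=[1,1,.01]); print(r.x.round(3),r.fun.round(1))
```

```text
cam [ 482.133303 -244.205424  374.468538]
wrist [[382.8, -239.0], [479.6, -226.6], [486.9, -282.9], [392.5, -295.4]]
[ 4.34695e+02 -2.61577e+02  1.35000e-01] [-6.3 -0.4  0.9 -6.9  6.9  1.6 -1.7  7.8]
top [[376.5, -235.8], [473.8, -225.0], [483.3, -283.3], [386.6, -295.8]]
[ 4.30164e+02 -2.59982e+02  1.32000e-01] [-0.8  1.4 -1.9 -1.7  1.  -1.6  1.6  1.8]
outer [[371.7, -228.8], [515.5, -206.9], [526.8, -285.9], [383.3, -310.5]]
[ 4.49038e+02 -2.58093e+02  1.56000e-01] [-1.9  0.4 -0.5 -1.7  2.6  1.1 -0.2  0.8]
```

Run:
```python
from h import *
p,R=pose(); plan(p,R,[([545,60,200],goal(.408,.18),2),([437,-325,200],goal(.14),11)])
```

```text
1 [-0.08, -0.12, -0.09, -1.12, 0.0, 0.0] !
2 [-0.08, -0.1, -0.09, -1.13, 0.0, 0.0] !   -> [545.2  60.1 199.9]
3 [-0.56, -0.45, 0.08, -0.2, 0.03, 0.3] 
4 [-0.58, -0.44, 0.07, -0.2, 0.03, 0.3] 
5 [-0.59, -0.43, 0.07, -0.2, 0.03, 0.3] 
6 [-0.6, -0.41, 0.06, -0.2, 0.03, 0.31] 
7 [-0.61, -0.4, 0.05, -0.2, 0.03, 0.3] 
8 [-0.61, -0.38, 0.04, -0.21, 0.03, 0.31] 
9 [-0.62, -0.37, 0.03, -0.2, 0.02, 0.3] 
10 [-0.63, -0.36, 0.03, -0.21, 0.03, 0.31] 
11 [-0.64, -0.34, 0.02, -0.2, 0.02, 0.3] 
12 [-0.65, -0.32, 0.01, -0.21, 0.03, 0.31] 
13 [-0.67, -0.31, 0.01, -0.2, 0.02, 0.3]    -> [ 437.1 -325.2  199.8]
```

```bash
python3 -m handwheel '[[0.6,-0.08,-0.12,-0.09,-1,0,0],[0.6,-0.08,-0.1,-0.09,-1,0,0],[0.6,-0.56,-0.45,0.08,-0.2,0.03,0.3],[0.6,-0.58,-0.44,0.07,-0.2,0.03,0.3],[0.6,-0.59,-0.43,0.07,-0.2,0.03,0.3]]' 45
python3 -m handwheel '[[0.6,-0.6,-0.41,0.06,-0.3,0.03,0.3],[0.6,-0.61,-0.4,0.05,-0.3,0.03,0.3],[0.6,-0.61,-0.38,0.04,-0.3,0.03,0.3],[0.6,-0.62,-0.37,0.03,-0.2,0.02,0.3],[0.6,-0.63,-0.36,0.03,-0.2,0.03,0.3]]'
python3 -m handwheel '[[0.6,-0.64,-0.34,0.02,-0.2,0.02,0.3],[0.6,-0.65,-0.32,0,-0.2,0.03,0.3],[0.6,-0.67,-0.31,0,-0.2,0.02,0.3],[0.6,0,0,0,0,0,0]]'
python3 - <<'E'
from h import *
m=vision.camera_model("wrist"); im=vision.capture("wrist"); np.save("w4.npy",np.array(m["world_to_cam"]))
for d in vision.place_of("wrist","charger_pocket")[:2]: print(d["xy"],d["p"],at_z(m,d["xy"],14).round(1))
for n in("pack","pack_tab_end","pack_tongue"):
  for d in vision.place_of("wrist",n)[:2]: print(n,d["xy"],d["p"])
cv2.imwrite("pics/w4.png",cv2.resize(im[...,::-1],None,fx=1.5,fy=1.5))
E
```

```text
time: 9.38
tool_pos: [515.0, -46.0, 200.6]
ee_rot: [-1.767, -2.487, 0.195]
force: [0.0, -0.3, -3.1]
gripper_width: 0.36
grip_force: 44.4
time: 10.0
tool_pos: [465.9, -220.7, 201.4]
ee_rot: [-1.954, -2.426, 0.062]
force: [0.0, -0.7, -3.2]
gripper_width: 0.365
grip_force: 44.4
time: 10.5
tool_pos: [436.7, -326.9, 202.2]
ee_rot: [2.06, 2.371, -0.0]
force: [0.3, 0.4, -2.5]
gripper_width: 0.364
grip_force: 44.3
[256.4, 102.9] 0.93 [ 432.4 -260.6   14. ]
[285.6, 222.2] 0.51 [ 484.4 -386.3   14. ]
pack [284.9, 222.9] 0.8
pack_tab_end [198.0, 252.4] 0.8
pack_tongue [402.6, 243.7] 0.55
```

View pics/w4.png

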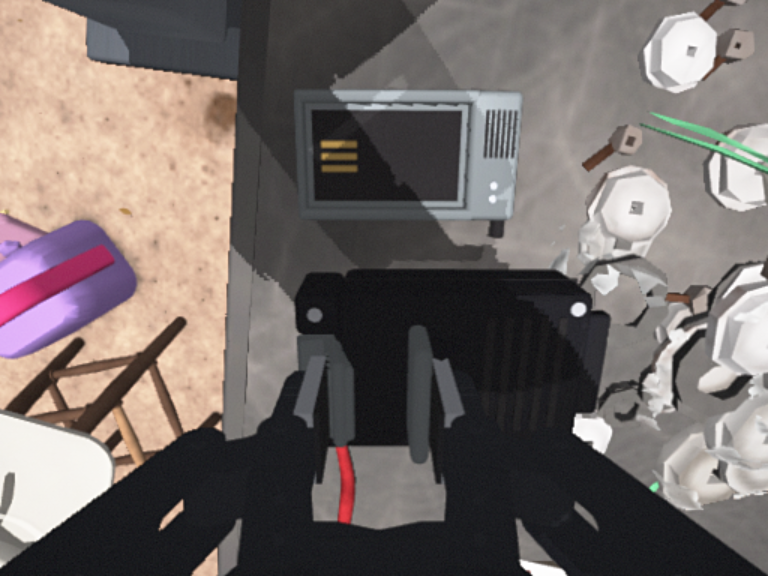

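The wrist picture (x1.5) shows the pocket centred at about (387,156), aligned with the gripper. The pack is held level below it, spanning (300..605, 270..445). Fitting the pocket.

Run:
```python
from h import *
m=vision.camera_model("wrist"); print(abs(np.array(m["world_to_cam"])-np.load("w4.npy")).max())
m["world_to_cam"]=np.load("w4.npy")
for n,F,z in(("floor",[(312,109),(463,110),(460,203),(312,201)],14),("rim",[(302,102),(472,101),(468,208),(305,210)],24),("dock",[(295,91),(522,91),(512,220),(303,218)],24)):
    A=np.array([at_z(m,np.array(b)/1.5,z)[:2] for b in F]); d=(A[1]+A[2]-A[0]-A[3])/2; e=(A[0]+A[1]-A[2]-A[3])/2
    print(n,A.mean(0).round(1),"yaw",np.arctan2(d[1],d[0]).round(3),np.arctan2(-e[0],e[1]).round(3),"size",np.linalg.norm(d).round(1),np.linalg.norm(e).round(1))
p,R=pose(); print(p, R.as_rotvec(), R.apply([0,1,0]),R.apply([0,0,1]))
```

```text
0.6898931489355675
floor [ 434.1 -262. ] yaw 0.13 0.128 size 101.7 61.1
rim [ 433.9 -261.5] yaw 0.149 0.14 size 109.9 68.9
dock [ 447.9 -259.7] yaw 0.136 0.15 size 144.0 82.2
[ 438.02095011 -324.2898386   203.12360991] [ 2.05405787e+00  2.37534163e+00 -3.13681166e-04] [9.89532296e-01 1.44309876e-01 7.02988254e-04] [ 8.57021418e-04 -1.00521694e-03 -9.99999128e-01]
```

Run:
```python
from h import *
p,R=pose(); plan(p,R,[([412.6,-264.4,140],goal(.14),3),([412.6,-264.4,66],goal(.14),2)],3)
```

```text
1 [0.42, -0.11, 0.42, 0.003, 0.005, 0.02] 
2 [0.42, -0.111, 0.421, 0.003, 0.004, 0.02] 
3 [0.419, -0.112, 0.42, 0.003, 0.005, 0.02]    -> [ 412.6 -264.4  140. ]
4 [0.0, 0.0, 0.74, 0.0, 0.0, 0.0] 
5 [0.0, 0.0, 0.74, 0.0, 0.0, 0.0]    -> [ 412.6 -264.4   66. ]
```

```bash
python3 -m handwheel '[[0.6,0.42,-0.11,0.42,0,0,0.02],[0.6,0.42,-0.11,0.42,0,0,0.02],[0.6,0.42,-0.11,0.42,0,0,0.02],[0.6,0,0,0.7,0,0,0],[0.6,0,0,0.5,0,0,0]]' 45
python3 -m handwheel '[[0.6,0,0,0.1,0,0,0],[0.6,0,0,0,0,0,0]]'
python3 - <<'E'
from h import *
p,R=pose(); print(p,R.apply([0,1,0]),R.apply([0,0,1]))
plan(p,R,[([412.6,-264.4,56],goal(.14),1)],3)
m=vision.camera_model("wrist"); im=vision.capture("wrist"); b=vision.capture("top")[200:275,240:340]
o=np.zeros((384,800,3),np.uint8); o[:,:512]=im; o[:216,512:]=cv2.resize(b,(288,216)); cv2.imwrite("pics/f.png",o[...,::-1])
E
```

```text
time: 11.38
tool_pos: [413.0, -264.3, 79.5]
ee_rot: [2.059, 2.371, -0.0]
force: [0.0, -0.1, -3.6]
gripper_width: 0.36
grip_force: 44.3
time: 11.62
tool_pos: [413.1, -265.2, 75.7]
ee_rot: [2.06, 2.369, -0.0]
force: [0.1, -0.4, -2.8]
gripper_width: 0.363
grip_force: 44.3
[ 413.14299167 -265.2188259    75.70172421] [0.99027407 0.13912392 0.00133843] [ 0.00158925 -0.0016918  -0.99999731]
1 [0.018, -0.009, 0.394, 0.017, 0.024, -0.005]    -> [ 412.6 -264.4   56. ]
```

View pics/f.png

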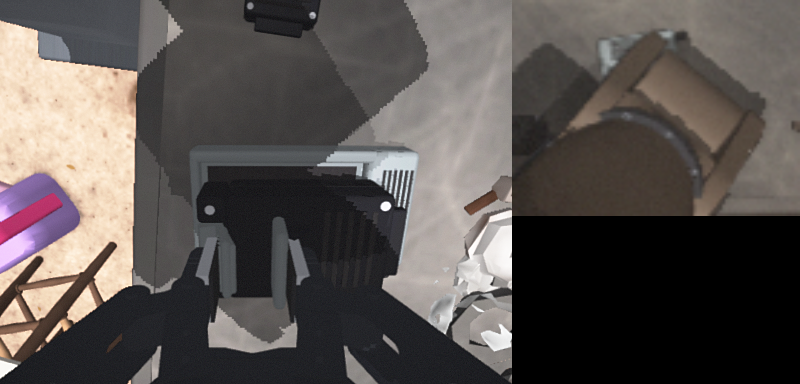

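The wrist picture shows the pack level over the pocket: pocket rim at columns 203–365, pack at 198–392. Scaled by depth, they are centred within about 1 mm. Lowering.

```bash
python3 -m handwheel '[[0.6,0.01,-0.01,0.25,0,0,0],[0.6,0,0,0.14,0,0,0],[0.6,0,0,0,0,0,0]]'
python3 -m handwheel '[[0.6,0,0,0.06,0,0,0],[0.6,0,0,0,0,0,0]]'
```

```text
time: 12.1
tool_pos: [412.0, -264.9, 55.2]
ee_rot: [2.061, 2.369, -0.0]
force: [0.6, 0.7, -3.1]
gripper_width: 0.361
grip_force: 44.3
time: 12.35
tool_pos: [412.3, -265.1, 52.8]
ee_rot: [2.061, 2.369, -0.0]
force: [-0.5, 0.9, -2.2]
gripper_width: 0.36
grip_force: 44.3
```

```bash
python3 -m handwheel '[[0.6,0,0,0.03,0,0,0],[0.6,0,0,0,0,0,0]]'; python3 -m handwheel '[[0.6,0,0,0.02,0,0,0],[0.6,0,0,0,0,0,0]]'; python3 -c "
from workcell import bot;print(bot.read_state()['moment'])"
```

```text
time: 12.6
tool_pos: [412.3, -265.0, 51.4]
ee_rot: [2.061, 2.368, -0.0]
force: [-0.0, -0.1, -1.9]
gripper_width: 0.364
grip_force: 44.3
time: 12.85
tool_pos: [412.3, -265.0, 50.3]
ee_rot: [2.061, 2.369, -0.0]
force: [-0.4, -0.3, -2.6]
gripper_width: 0.362
grip_force: 44.3
[-0.0204353   0.05812235 -0.04708773]
```

```bash
python3 -m handwheel '[[0.6,0,0,0.02,0,0,0],[0.6,0,0,0,0,0,0]]'; python3 -m handwheel '[[0.6,0,0,0.02,0,0,0],[0.6,0,0,0,0,0,0]]'
```

```text
time: 13.1
tool_pos: [412.4, -265.1, 50.2]
ee_rot: [2.06, 2.368, -0.0]
force: [-2.6, 1.5, 11.6]
gripper_width: 0.36
grip_force: 45.1
time: 13.35
tool_pos: [412.4, -265.2, 50.0]
ee_rot: [2.059, 2.367, -0.0]
force: [-5.4, 2.8, 26.1]
gripper_width: 0.362
grip_force: 45.9
```

```bash
python3 -m handwheel '[[0.6,0,0,-0.03,0,0,0],[0.6,0,0,0,0,0,0]]'; python3 -m handwheel '[[0.1,0,0,0,0,0,0],[-0.1,0,0,0,0,0,0],[-0.25,0,0,0,0,0,0],[-0.3,0,0,0,0,0,0],[-0.3,0,0,0,0,0,0]]'
```

```text
time: 13.6
tool_pos: [412.5, -265.2, 50.2]
ee_rot: [2.06, 2.368, -0.0]
force: [0.0, 0.7, 7.6]
gripper_width: 0.364
grip_force: 45.5
time: 14.22
tool_pos: [412.5, -265.1, 49.9]
ee_rot: [2.06, 2.368, -0.0]
force: [0.1, 0.1, 0.1]
gripper_width: 0.654
grip_force: 0.1
```

```bash
python3 -m handwheel '[[-0.6,0,0,0,0,0,0],[-0.8,0,0,0,0,0,0],[-0.8,0,-0.06,-0.2,0,0,0],[-0.8,0,0,-0.7,0,0,0],[-0.8,0,0,-1,0,0,0]]'; python3 -m handwheel '[[-0.8,-0.8,0,-0.6,0,0,0],[-0.8,-0.8,0,0,0,0,0],[-0.8,0,0,0,0,0,0]]'
python3 - <<'E'
from h import *
m=vision.camera_model("wrist"); im=vision.capture("wrist"); b=vision.capture("top")
for n,z in [("pack_tab_end",48),("pack_tongue",41),("pack",14),("pack_grip",59)]:
  for d in vision.place_of("wrist",n)[:2]: print(n,round(d["p"],2),at_z(m,d["xy"],z).round(1))
o=np.zeros((384,800,3),np.uint8); o[:,:512]=im; o[:192,512:]=cv2.resize(b[100:292,120:408],(288,192)); cv2.imwrite("pics/g.png",o[...,::-1])
E
```

```text
time: 14.85
tool_pos: [408.6, -265.0, 145.8]
ee_rot: [2.062, 2.37, -0.0]
force: [0.2, -0.5, -0.1]
gripper_width: 0.897
grip_force: 0.0
time: 15.22
tool_pos: [420.2, -346.5, 175.9]
ee_rot: [2.061, 2.365, -0.001]
force: [-0.1, 0.6, -0.5]
gripper_width: 0.9
grip_force: 0.0
pack_tab_end 0.77 [ 389.8 -268.5   48. ]
pack_tongue 0.96 [ 497.2 -252.6   41. ]
pack 0.63 [ 434.  -259.5   14. ]
pack_grip 0.85 [ 425.4 -262.2   59. ]
```

View pics/g.png

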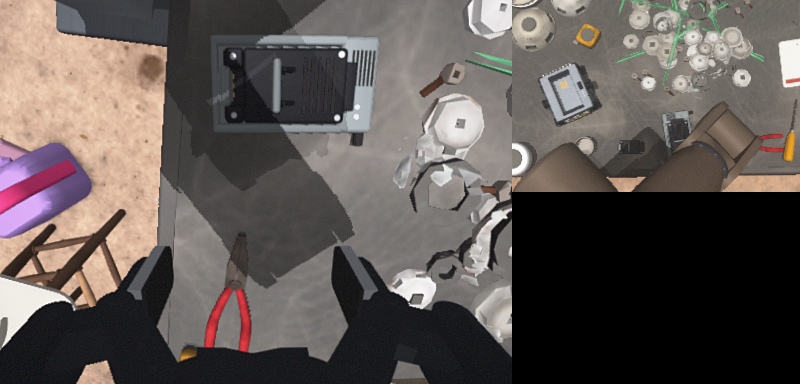

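The last picture shows the pack lying square in the pocket around (290,85) with the gripper clear. The light (empty bay), tin, tape and pliers are where they were. Handing in.

```bash
python3 -c "
from workcell import ticket; print(ticket.hand_in())"
```

```text
the job is handed in; nothing more can be done
None
```

The battery pack is lying in the charger's pocket, released with the gripper clear; the last picture shows the light, tin, tape measure and pliers unmoved, and the job was handed in at about 15 s.

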